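# Tuck a flashing strip under a lapped shingle and hold it

## Robot

A 7-joint arm with a two-finger parallel gripper is mounted at the origin on the work surface. World frame = base frame: x ahead of the robot, y to its left, z up, the work surface at z = 0. Lengths are in m, angles in rad, forces in N, time in s.
With the tool pointing down it reaches from about 0.4 to 0.85 m from the base axis. Payload 10.4 kg.
Tool frame: the origin (TCP) lies at the very end of the fingers, on their centre line; the grasp point (between the pads) lies 19 mm behind it; z points along the fingers, y is the line along which they close (so a half turn about z gives the same grasp; the last joint's range is limited). The gripper opens to 87 mm and grips with 3 to 60 N. Pads are 19 mm wide; open, the fingers measure 117 mm over their backs; the gripper's body (75 mm by 190 mm) begins 51 mm behind the grasp point.
Start: joints at [-0.023, 0.332, -0.065, 1.46, 0.022, 1.35, -0.088], TCP at [0.625, 0, 0.183] pointing down, gripper open.
Joint ranges: [-2.6, 2.6], [-0.5, 2.12], [-1.47, 1.34], [0.16, 2.42], [-1.27, 4.41], [0.06, 2.06], [-2.6, 2.6]. Speed limits (rad/s): [2.22, 2.22, 2.79, 2.79, 3.14, 3.14, 3.14].

## Interface

Orientations are given as a 3x3 rotation matrix whose columns are the frame's x, y, z axes.
In Python, from bench import r, optics gives the robot as it stands.
- The arm moves only by the tool step_arm, never from a script. Its arguments are lists of equal length, an entry for each row: "rotation": the turn, a rotation vector about the tool's x, y, z in degrees, a list of three; "offset": the shift along the tool's x, y, z in cm, a list of three; "gripper": the closure, from 0 (fully open) to 1 (shut). A call has 1 to 20 rows; each row shifts and turns the commanded pose from where the row before left it, along the tool's axes as they then stand; what a row does not reach is not made up. A row lasts 1/10 s, in which the tool goes at most 50 mm and 8.59 degrees, less where a joint would pass 70% of its speed; a pose out of reach is approached as far as the arm can. A call is refused whole if a number of a shift passes 5 or a number of a turn 8.59, either way. A call with a gripper value outside its range is refused whole. The fingers move at their own pace and stop on an object; "grip_force" is the grip in N (left out, the last holds). Time passes only in rows, so rows that do not move let the fingers close. It gives the time, the measured TCP pose, the force, the opening and the grip force at its end, in the units of the state.
- r.sense(): the state, without advancing time (a new reading comes with each control period).
- optics.get_image(name): name is "scene" or "side" or "wrist"; returns the picture (384x512x3 uint8, red, green, blue); there is no depth.
- optics.calibration(name): a dict with "fx", "fy", "cx", "cy" (pixels), "pose" (4x4, takes a point from camera to world coordinates). Camera axes: x right, y up, looking along -z (the intrinsics and any distortion apply to the point x, -y, -z); pixel columns grow to the right and rows downward; lengths in m; the calibration is good to about 2 mm. A picture is of the moment at which its call begins: read the wrist's pose just before it. calibration takes no time and is no camera call; for the wrist camera it gives the pose at the moment of the call.
- r.job_done(): hands the job in; it is judged then, once.
Trained networks look in the newest picture that a camera, given by its name, has taken for a name from the list of things; names that differ only in an ending like _2 or _b are one class to them, and where a whole thing is asked for, a point or a joint stands for the part that bears it (a point fixed in the world has none). Each returns a list of dicts, best first, with "confidence" (0 to 1); they miss things now and then, are a little off and sometimes report something else, mostly with a low value. They report only what shows in the picture. A call takes as long as a camera call. They do not tell look-alikes from the thing itself.
- optics.trace(label, camera): "mask" (384x512 bool, what is visible of it) and "rect" ([centre column, centre row, width, height] in pixels, round what is visible of it).
The state is a dict: "time": time; "q": joint angles; "dq": joint speeds; "effort": joint torques, N m; "ee_pos": TCP position; "ee_rot": TCP orientation; "ft_force": force on the tool from outside, world axes, zero at the start; "torque": the same for the moment, N m; "width": opening from 0.0 (shut) to 1.0 (fully open); "gripper_force": force on a finger pad.
Only numpy, scipy, OpenCV 4.12 (cv2) and the standard library are available. Lean on these libraries where they do the work, as an engineer would, in place of code of your own. Each camera call takes 0.05 s, during which the arm holds its last target. There are 200 camera calls.

## Task

Take the aluminium flashing strip out of the parts tray and slide its flat leaf under the lower edge of the new reddish shingle in the middle of the roof section, square and centred on that shingle, until about half of the leaf is covered, without prising the shingle up. Finish while still holding the strip, pressing it firmly flat on the roof board; do not let go. Leave the copper strip and the other things on the bench where they are.

Things in the scene. Friction and masses are not known exactly. Their poses are not given: they have to be found in the camera images.
- strip: Grey aluminium flashing strip, rigid, 0.14 kg, lying leaf down in either bay of the tray. Footprint 70 (x) by 100 mm (y), leaf 4 mm thick. Along its -x edge stands an upright hem, 10 mm thick (x -35 to -25 mm), 50 mm high: pinch it from above, fingers either side along x. The leaf runs 60 mm from hem to leading edge at x = +35 mm. Origin: centre of the underside of the footprint; z up.
- strip_edge (a point): Middle of the strip's leading edge, at the underside: 35 mm ahead of the strip's origin along its x, 65 mm ahead of the middle of the hem.
- copper_strip: Strip of the same shape in copper, in the other bay of the tray; stays there. Origin and axes as for the aluminium strip.
- tray: Blue open parts tray, fixed to the bench, left or right of the robot's front. 276 mm (x) by 160 mm (y), 32 mm high, walls and floor 5 mm, a dividing wall across the middle making two bays along x of about 130 by 150 mm. The strips' x lies along the tray's x within 0.1 rad. Origin: centre of its underside, on the bench; z up.
- panel: Roof section lying level, fixed to the bench, on the other side from the tray: planked board 280 mm (x) by 300 mm (y), top at z = 18 mm, cleats 22 mm high at both sides. x points uphill (away from the robot, within 0.35 rad), z up. Origin: centre of the underside. Board is bare from x = -140 to -19 mm; beyond lie three shingles side by side and an upper course, all under 50 mm above the bench.
- shingle_butt (a point): Middle of the lower edge (butt), at the underside, of the reddish middle shingle: panel frame x = -19, y = 0, z = 30 mm as laid, so 12 mm above the board; the leaf goes into this gap. The shingle is 160 mm (y) wide, 8 mm thick; its underside slopes down to meet the board at x = +100 mm, where it is nailed. Dark fixed shingles lie either side.
- shingle (a joint): How far the reddish shingle is lifted about its nailed upper edge, rad: 0 is lying as laid, more is raised (0.035 is about 4 mm at the butt). A light spring (about 1.5 N at the butt) holds it down.
- glue: White glue bottle with yellow cap, 56 mm across, about 170 mm tall, standing beside the work; not to be disturbed. Origin: centre of its foot.
- tin: Teal round tin, 92 mm across, 108 mm tall, standing beside the work; not to be disturbed. Origin: centre of its foot.
- hammer: Hammer with orange handle, 260 mm long, lying between the robot and the work; not to be disturbed. Origin near its middle.
- offcut: Pale wood offcut 50 x 140 x 30 mm, lying between the robot and the work; not to be disturbed. Origin: centre of its underside.
Mind the look-alikes: they are no part of the job. Several things have the shape of the strip; the one meant has the colours described above.

How it is judged:
On the way, in this order (a step that is already met when the one before it is completed fails the run):
1. the aluminium strip is lifted out of the tray, clear of it (height (world z) of strip above 0.04 m and contact force between strip and tray below 0.05 N and contact force between the fingers and strip above 1 N), for 0.2 s.
2. the strip's leading edge is under the reddish shingle by more than 20 mm, on the board, shingle down (x of strip_edge in the frame of panel between 0.001 and 0.035 m and y of strip_edge in the frame of panel between -0.02 and 0.02 m and z of strip_edge in the frame of panel between 0.012 and 0.0215 m and angle between strip's own z axis and vertical below 0.06 rad and angle between the x axis of strip and the x axis of panel, either way round below 0.12 rad and value of joint shingle below 0.035 rad), for 0.2 s.
At the end, for the whole second after the job is handed in: Strip edge 20 to 54 mm past the reddish shingle's butt, centred within 20 mm, square within 0.12 rad, flat on the board (edge within 3.5 mm, tilt under 0.06 rad), shingle lifted under 0.035 rad (4 mm); gripper still on the strip (over 3 N), strip pressed on the board with over 5 N, at rest (all of step 2 and contact force between strip and panel above 5 N and contact force between the fingers and strip above 3 N and linear speed of strip below 0.02 m/s); the arm keeps its last pose, push and grip.
It fails at once if the reddish shingle is prised up by more than about 8 mm at its lower edge (value of joint shingle above 0.07 rad).
It fails at once if the copper strip is moved by more than 30 mm (distance of copper_strip from where it was at the start of the episode above 0.03 m).
It fails at once if the glue bottle, tin, hammer or offcut is moved by more than 30 mm (distance of any of glue, tin, hammer, offcut from where it was at the start of the episode above 0.03 m).
It also fails if it takes over 48 s, if anything falls off the work surface, if the arm or the gripper's body presses on something with over 40 N, if the wrist force passes 120 N, or if a joint passes its speed limit or range.

## Working session

There is one attempt and no reset: what is moved stays moved. The work goes in short steps, Python scripts to look and compute and a tool call to move; the robot and the scene stay as the last step left them, time stands still between calls to the robot, and variables do not carry over. Pictures are saved under pics/ and viewed, at most 10 in all, crops included, and the job is handed in when it is done.

Besides the shell and the picture viewer there is one more tool, called after "Emit:" in YAML: its name, and indented under it one key for each argument. step_arm: Moves the arm, as the interface text tells. Its arguments: {"type":"object","properties":{"rotation":{"type":"array"},"offset":{"type":"array"},"gripper":{"type":"array"},"grip_force":{"type":"number"}},"required":["rotation","offset","gripper"]}

```bash
mkdir -p pics; ls; cat > h.py <<'E'
import numpy as np, cv2
from bench import r, optics
def ray(cam,u,v,cal=None):
    c=cal or optics.calibration(cam); P=np.array(c["pose"])
    d=np.array([(u-c["cx"])/c["fx"],-(v-c["cy"])/c["fy"],-1.])
    return P[:3,3],P[:3,:3]@d
def at_z(cam,u,v,z,cal=None):
    o,d=ray(cam,u,v,cal); return o+d*(z-o[2])/d[2]
def proj(cam,p,cal=None):
    c=cal or optics.calibration(cam); P=np.array(c["pose"]); q=P[:3,:3].T@(np.asarray(p)-P[:3,3])
    return np.array([c["cx"]+c["fx"]*q[0]/-q[2], c["cy"]+c["fy"]*q[1]/q[2]])
E
python3 - <<'E'
from h import *
ims=[optics.get_image(n) for n in("scene","side")]
cv2.imwrite("pics/a.png",ims[0][:,:,::-1]);cv2.imwrite("pics/b.png",ims[1][:,:,::-1])
for n in("scene","side"):
    c=optics.calibration(n); print({k:(np.round(v,3).tolist()) for k,v in c.items()})
    for l in("strip","tray","panel","shingle_butt"):
        for d in optics.trace(l,n)[:3]: print(n,l,round(d["confidence"],2),np.round(d["rect"]))
s=r.sense(); print(s["ee_rot"],s["time"])
E
```

```text
pics
{'fx': 412.034, 'fy': 412.034, 'cx': 255.576, 'cy': 187.606, 'pose': [[-0.094, -0.816, 0.571, 1.265], [0.996, -0.073, 0.06, 0.105], [-0.007, 0.574, 0.819, 1.183], [0.0, 0.0, 0.0, 1.0]]}
scene strip 0.95 [317. 216.  37.  30.]
scene strip 0.73 [390. 232.  37.  43.]
scene strip 0.6 [316. 269.  31.  26.]
scene tray 0.85 [319. 203.  60.  78.]
scene tray 0.38 [316. 184.  28.  26.]
scene tray 0.17 [404. 191.  33.  44.]
scene panel 0.77 [191. 208. 103.  83.]
scene panel 0.73 [320. 216.  34.  22.]
scene shingle_butt 0.61 [188. 208.  46.  27.]
scene shingle_butt 0.33 [315. 183.  30.  28.]
{'fx': 450.027, 'fy': 450.027, 'cx': 259.639, 'cy': 193.436, 'pose': [[0.829, 0.328, -0.452, -0.268], [-0.558, 0.47, -0.684, -1.152], [-0.012, 0.82, 0.573, 1.002], [0.0, 0.0, 0.0, 1.0]]}
side strip 0.71 [221. 139.  20.  16.]
side strip 0.68 [239. 166.  31.  16.]
side strip 0.55 [275. 155.  25.  25.]
side tray 0.96 [224. 173.  80.  42.]
side tray 0.27 [307. 212.  47.  29.]
side panel 0.9 [302. 221. 119.  80.]
[[ 1.28759819e-05  9.99999999e-01  3.96579061e-05]
 [ 9.99999999e-01 -1.28772833e-05  3.28169415e-05]
 [ 3.28174521e-05  3.96574835e-05 -9.99999999e-01]] 0.5
```

View pics/a.png

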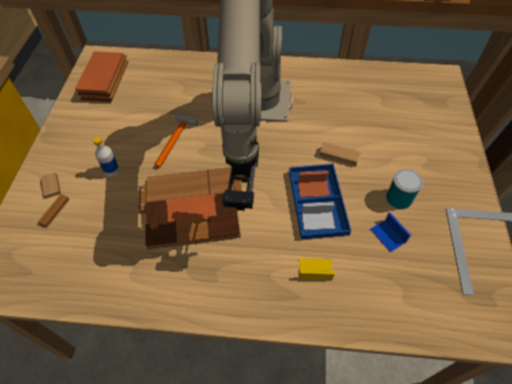

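View pics/b.png

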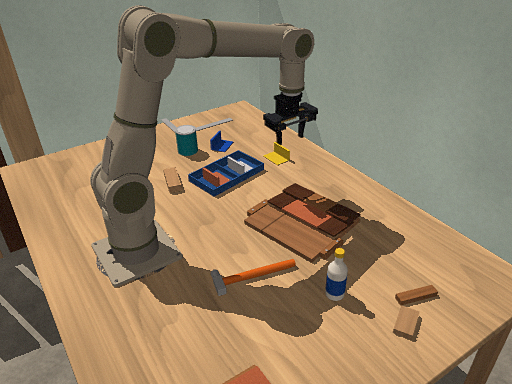

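The scene picture shows the tray at (319,203) and the panel at (191,208). The grey strip is in the tray's far bay at (319,216) and the copper one is in the near bay at (314,185). The blue (390,232) and yellow (316,269) look-alikes lie outside the tray. The aluminium strip is the grey one at (319,216), and I'll confirm it in a crop.

```bash
python3 - <<'E'
from h import *
im=optics.get_image("scene"); im2=optics.get_image("side")
a=cv2.resize(im[155:250,130:360],None,fx=3.4,fy=3.4,interpolation=cv2.INTER_CUBIC)
b=cv2.resize(im2[145:200,180:275],None,fx=4.5,fy=4.5,interpolation=cv2.INTER_CUBIC)
c=np.zeros((a.shape[0]+b.shape[0],a.shape[1],3),np.uint8);c[:a.shape[0]]=a;c[a.shape[0]:,:b.shape[1]]=b
cv2.imwrite("pics/c.png",c[:,:,::-1]); print(c.shape)
for l,z in(("tray",.032),("strip",.007),("panel",.018)):
    d=optics.trace(l,"scene")[0]
    ys,xs=np.nonzero(d["mask"]); 
    P=np.array([at_z("scene",u,v,z)[:2] for u,v in zip(xs,ys)],np.float32)
    print(l,round(d["confidence"],2),cv2.minAreaRect(P),P.mean(0))
s=r.sense(); c=optics.calibration("wrist"); print(np.round(c["pose"],3), c["fx"],s["ee_pos"])
E
```

```text
(571, 782, 3)Traceback (most recent call last):
  File "<stdin>", line 8, in <module>
IndexError: list index out of range
```

View pics/c.png

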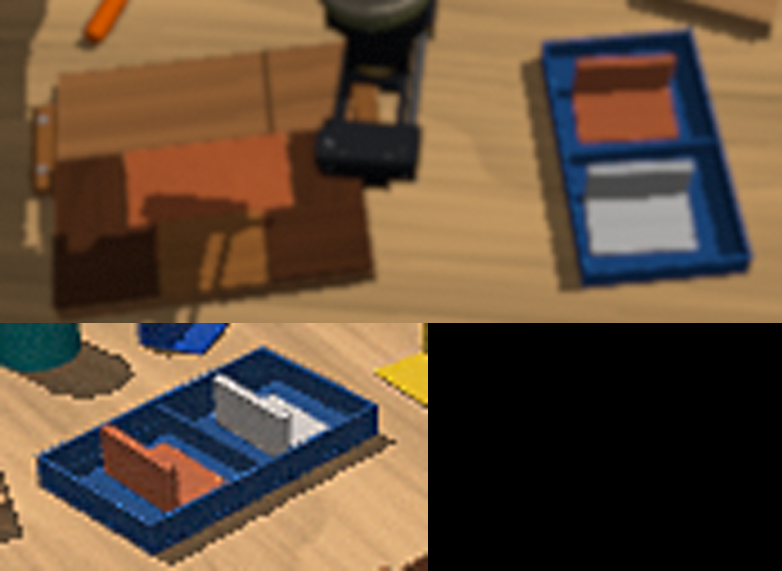

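The crop confirms it: the grey strip is in the far bay with its hem towards the robot, at crop (640,180), and the copper one is in the near bay. The reddish shingle's butt runs from crop (125,155) to (290,133).

```bash
python3 - <<'E'
from h import *
def f(x,y,z): return at_z("scene",x/3.4+130-.35,y/3.4+155-.35,z)
for n,pts in {"rim":[(545,43,.032),(690,33,.032),(748,258,.032),(583,272,.032)],
 "hemtop":[(583,166,.055),(693,160,.055)],"lead":[(590,255,.009),(697,248,.009)],
 "butt":[(125,155,.038),(292,133,.038)],"board":[(58,75,.018),(345,42,.018),(55,310,.018),(373,280,.018)]}.items():
    Q=np.array([f(*p) for p in pts]); print(n,np.round(Q,3).tolist(),"mean",np.round(Q.mean(0),3))
    d=Q[1]-Q[0]; print("  ang of y axis from world y deg",np.degrees(np.arctan2(-d[0],d[1])),np.linalg.norm(d))
c=optics.calibration("wrist"); print(np.round(c["pose"],3), c["fx"],c["cx"],c["cy"]); print(r.sense()["time"])
for l in("strip","tray","panel","shingle","glue","tin","hammer","offcut"):
    for d in optics.trace(l,"scene")[:2]:
        u,v,w,h=d["rect"]; print(l,round(d["confidence"],2),np.round(d["rect"]),np.round(at_z("scene",u,v+h/2-3,0),3))
E
```

```text
rim [[0.364, 0.134, 0.032], [0.338, 0.284, 0.032], [0.602, 0.335, 0.032], [0.63, 0.182, 0.032]] mean [0.484 0.234 0.032]
  ang of y axis from world y deg 10.024514354598384 0.15224944665414836
hemtop [[0.528, 0.177, 0.055], [0.512, 0.282, 0.055]] mean [0.52  0.229 0.055]
  ang of y axis from world y deg 8.808238150345362 0.10598920945379671
lead [[0.599, 0.189, 0.009], [0.582, 0.291, 0.009]] mean [0.59  0.24  0.009]
  ang of y axis from world y deg 9.391669452469662 0.10303591556921542
butt [[0.544, -0.269, 0.038], [0.504, -0.11, 0.038]] mean [ 0.524 -0.189  0.038]
  ang of y axis from world y deg 14.219254594635762 0.1641315338572014
board [[0.44, -0.366, 0.018], [0.371, -0.075, 0.018], [0.706, -0.303, 0.018], [0.649, -0.013, 0.018]] mean [ 0.541 -0.189  0.018]
  ang of y axis from world y deg 13.375489092900265 0.2992954538378932
[[ 1.     0.001  0.     0.625]
 [-0.001  0.968  0.251  0.068]
 [ 0.    -0.251  0.968  0.385]
 [ 0.     0.     0.     1.   ]] 300.31669444000295 254.11556218759264 188.87090181418426
0.65
strip 0.96 [316. 216.  38.  32.] [0.587 0.233 0.   ]
strip 0.62 [389. 230.  37.  39.] [0.631 0.463 0.   ]
panel 0.91 [192. 209. 106.  83.] [ 0.689 -0.16   0.   ]
shingle 0.62 [193. 207.  49.  27.] [ 0.58  -0.179  0.   ]
glue 0.8 [107. 156.  25.  41.] [ 0.425 -0.52   0.   ]
tin 0.61 [406. 190.  31.  44.] [0.484 0.534 0.   ]
hammer 0.8 [175. 141.  41.  56.] [ 0.368 -0.282  0.   ]
offcut 0.97 [341. 155.  44.  28.] [0.314 0.319 0.   ]
```

Emit:
step_arm:
  rotation:
    - [0, 0, 0]
    - [0, 0, 0]
    - [0, 0, 0]
    - [0, 0, 0]
    - [0, 0, 0]
    - [0, 0, 0]
    - [0, 0, 0]
    - [0, 0, 0]
    - [0, 0, -3.1]
    - [0, 0, -3.1]
    - [0, 0, -3.1]
    - [0, 0, 0]
    - [0, 0, 0]
  offset:
    - [2.9, -1.2, 0]
    - [2.9, -1.2, 0]
    - [2.9, -1.2, 0]
    - [2.9, -1.3, 0]
    - [2.9, -1.2, 0]
    - [2.8, -1.2, 0]
    - [2.9, -1.3, 0]
    - [2.8, -1.3, 0]
    - [0, 0, 1]
    - [0, 0, 1]
    - [0, 0, 1]
    - [0, 0, 0]
    - [0, 0, 0]
  gripper: [0, 0, 0, 0, 0, 0.7, 0.7, 0.7, 0.7, 0.7, 0.7, 0.7, 0.7]
  grip_force: 40

```text
time: 2.35
ee_pos: [0.5261, 0.23, 0.1537]
ee_rot: [[-0.16, 0.987, 0.0], [0.987, 0.16, 0.0], [0.0, 0.0, -1.0]]
ft_force: [-0.1, 0.8, -0.6]
width: 0.36
gripper_force: 0.0
```

```bash
python3 - <<'E'
from h import *
s=r.sense(); print(s["time"],s["ee_pos"],np.round(s["ee_rot"],3),s["width"],s["ft_force"])
cal=optics.calibration("wrist"); im=optics.get_image("wrist")
cv2.imwrite("pics/d.png",cv2.resize(im,None,fx=1.5,fy=1.5)[:,:,::-1])
for p in [(0.526,0.230,.055),(.59,.24,.009),s["ee_pos"]]: print(proj("wrist",p,cal)*1.5)
E
```

```text
2.35 [0.52606484 0.22998112 0.15371998] [[-0.16   0.987  0.   ]
 [ 0.987  0.16   0.   ]
 [ 0.     0.    -1.   ]] 0.3599387831314661 [-0.08158312  0.80252405 -0.6380571 ]
[381.29417382 269.48989926]
[464.05264687 256.89653328]
[381.46039209 315.84163221]
```

View pics/d.png

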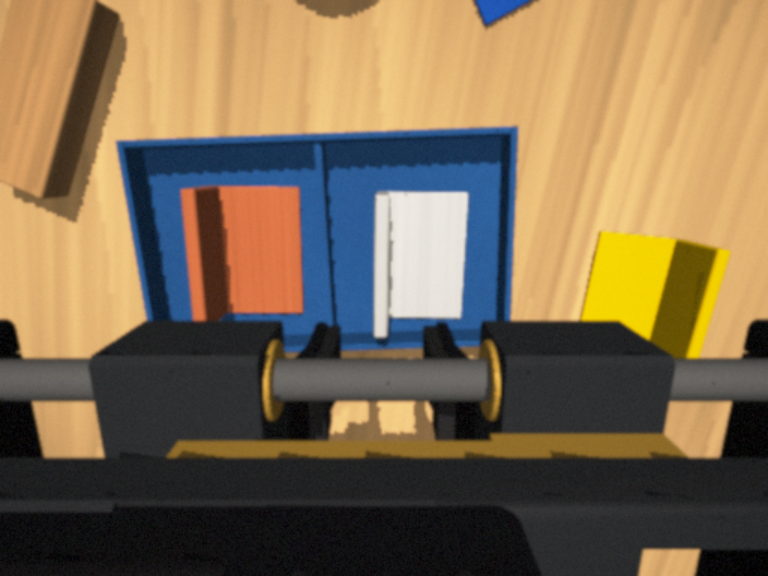

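The wrist picture shows the hem top centred at (382,265), against a predicted (381,269), and the leading edge at (465,255), against (464,257). The grasp is aligned, so I'll descend.

Emit:
step_arm:
  rotation:
    - [0, 0, 0]
    - [0, 0, 0]
    - [0, 0, 0]
    - [0, 0, 0]
    - [0, 0, 0]
    - [0, 0, 0]
    - [0, 0, 0]
    - [0, 0, 0]
    - [0, 0, 0]
    - [0, 0, 0]
    - [0, 0, 0]
    - [0, 0, 0]
    - [0, 0, 0]
    - [0, 0, 0]
    - [0, 0, 0]
    - [0, 0, 0]
  offset:
    - [0, 0, 2]
    - [0, 0, 2]
    - [0, 0, 2]
    - [0, 0, 2]
    - [0, 0, 2]
    - [0, 0, 1]
    - [0, 0, 1]
    - [0, 0, 0.6]
    - [0, 0, 0.6]
    - [0, 0, 0]
    - [0, 0, 0]
    - [0, 0, 0]
    - [0, 0, 0]
    - [0, 0, 0]
    - [0, 0, 0]
    - [0, 0, 0]
  gripper: [0.7, 0.7, 0.7, 0.7, 0.7, 0.7, 0.7, 0.7, 0.7, 0.7, 0.7, 1, 1, 1, 1, 1]
  grip_force: 40

```text
time: 4.0
ee_pos: [0.5261, 0.23, 0.0215]
ee_rot: [[-0.162, 0.987, 0.0], [0.987, 0.162, 0.0], [-0.0, 0.0, -1.0]]
ft_force: [0.3, -0.4, 0.2]
width: 0.022
gripper_force: 0.0
```

```bash
python3 - <<'E'
from h import *
im=optics.get_image("wrist"); s=r.sense(); print(s["width"],s["gripper_force"],s["time"])
b=optics.get_image("side")[130:205,175:275]; a=optics.get_image("scene")[155:245,275:365]
a=cv2.resize(a,(400,400));b=cv2.resize(b,(400,300));w=cv2.resize(im,(400,300))
c=np.zeros((600,800,3),np.uint8);c[:400,:400]=a;c[:300,400:]=b;c[300:,400:]=w
cv2.imwrite("pics/e.png",c[:,:,::-1])
E
```

```text
0.010197147085948675 0.0 4.05
```

View pics/e.png

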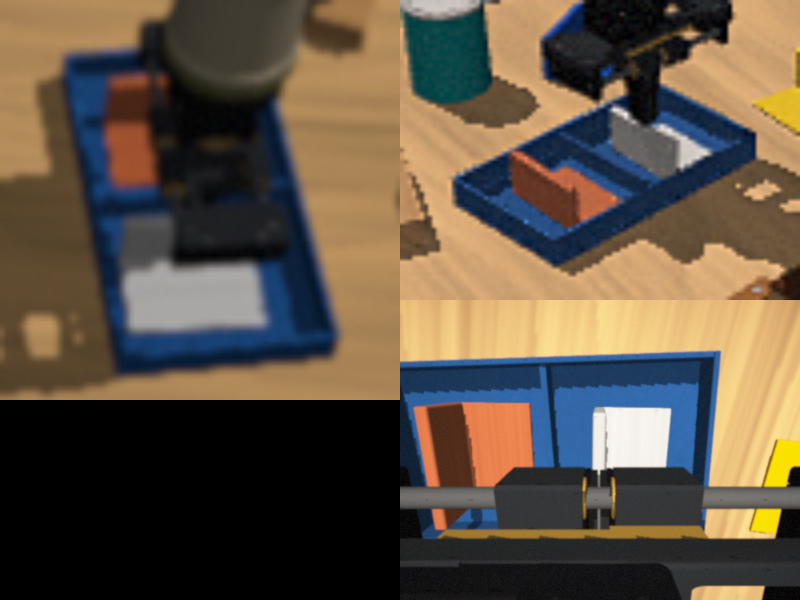

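The side crop at (645,115) puts the fingers behind or above the hem rather than straddling it, and the gripper shut to 0.01. I'll overlay projected points to see why.

```bash
python3 - <<'E'
from h import *
s=r.sense(); T=s["ee_pos"]
h=np.array([.526,.230]); a=np.radians(9.3); ex=np.array([np.cos(a),np.sin(a)]); ey=np.array([-ex[1],ex[0]])
out=np.zeros((600,800,3),np.uint8)
for i,(n,(u0,u1,v0,v1)) in enumerate({"side":(195,275,130,205),"scene":(290,350,180,240)}.items()):
    im=optics.get_image(n)[v0:v1,u0:u1]; k=7 if i==0 else 6
    big=cv2.resize(im,None,fx=k,fy=k,interpolation=cv2.INTER_NEAREST) if 0 else cv2.resize(im,None,fx=k*.7,fy=k*.7,interpolation=cv2.INTER_CUBIC)
    f=k*.7
    def m(p,c):
        q=(proj(n,p)-[u0,v0])*f; cv2.circle(big,(int(q[0]),int(q[1])),2,c,-1)
    for z in(.005,.055):
        for y in(-.05,.05): m([*(h+y*ey),z],(255,255,0))
    m(T,(255,0,0)); m(T+[0,0,.034],(0,255,0)); m(T+[0,0,.07],(0,255,255))
    out[:big.shape[0],i*400:i*400+big.shape[1]]=big
cv2.imwrite("pics/f.png",out[:380,:,::-1]); print(s["width"])
E
```

```text
0.007712711476602099
```

View pics/f.png

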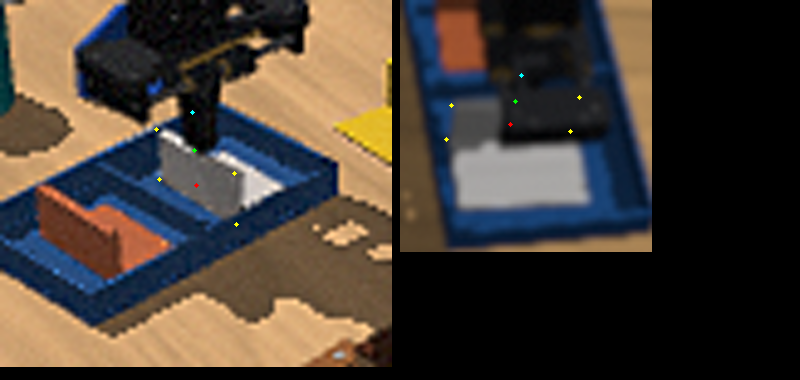

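```bash
python3 - <<'E'
from h import *
s=r.sense(); print(s["ee_pos"],s["q"],s["ft_force"],s["width"],s["time"])
print("start tips side",proj("side",[.625-.05,0,.183]),proj("side",[.625+.05,0,.183]))
cal=optics.calibration("wrist"); print(np.round(cal["pose"],3))
a=np.radians(9.3); ex=np.array([np.cos(a),np.sin(a)]); ey=np.array([-ex[1],ex[0]]);h=np.array([.526,.230])
for dz in(0,.02,.035):
    c=dict(cal); P=np.array(cal["pose"]);P[2,3]+=dz;c["pose"]=P
    print(dz,"hem end",proj("wrist",[*(h+.05*ey),.055],c),"lead +y",proj("wrist",[*(h+.05*ey+.065*ex),.009],c),"tray far corner",proj("wrist",[.602,.335,.032],c))
print("seen hem end",(598-400)*1.28,(408-300)*1.28,"lead",(670-400)*1.28,(408-300)*1.28,"corner",(718-400)*1.28,(353-300)*1.28)
E
python3 - <<'E'
import cv2
b=cv2.imread("pics/b.png")[70:170,240:340]; e=cv2.imread("pics/e.png")[300:,400:]
import numpy as np
c=np.zeros((500,800,3),np.uint8);c[:400,:400]=cv2.resize(b,(400,400),interpolation=cv2.INTER_CUBIC);c[:300,400:]=e
cv2.imwrite("pics/g.png",c)
E
```

```text
[0.52603458 0.23000465 0.02145004] [-0.30392785  0.37691691 -0.22466597  1.76623393  0.0970481   1.009174
 -0.40281377] [-0.0042676  -0.71224345 -0.13764419] 0.00022686977247518035 4.25
start tips side [277.61074106 153.12148866] [299.3106575  145.43146005]
[[ 0.987 -0.156 -0.04   0.515]
 [ 0.161  0.955  0.248  0.297]
 [-0.    -0.251  0.968  0.223]
 [ 0.     0.     0.     1.   ]]
0 hem end [254.25884145 144.6733853 ] lead +y [346.36168445 137.55020633] tray far corner [408.29638457  70.796957  ]
0.02 hem end [254.24648179 141.18853482] lead +y [338.64053915 135.33255543] tray far corner [393.26879496  74.72213271]
0.035 hem end [254.23877262 139.01490798] lead +y [333.64800471 133.89861033] tray far corner [383.78982386  77.19802061]
seen hem end 253.44 138.24 lead 345.6 138.24 corner 407.04 67.84
```

View pics/g.png

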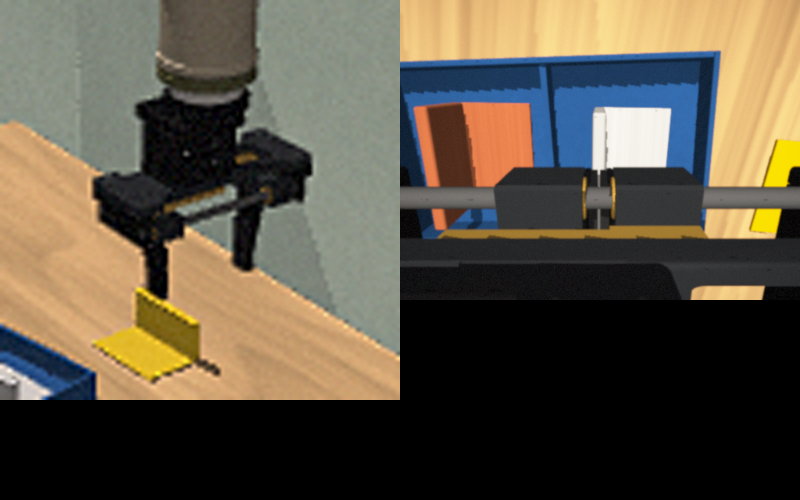

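The side picture shows the real fingertips about 33 mm above the reported TCP, both at the start (crop tips (157,297) and (243,268)) and now. They closed just over the hem without touching it. I'll raise, reopen and go about 30 mm deeper, watching the force.

Emit:
step_arm:
  rotation:
    - [0, 0, 0]
    - [0, 0, 0]
    - [0, 0, 0]
    - [0, 0, 0]
    - [0, 0, 0]
    - [0, 0, 0]
    - [0, 0, 0]
    - [0, 0, 0]
    - [0, 0, 0]
  offset:
    - [0, 0, -1]
    - [0, 0, 0]
    - [0, 0, 0]
    - [0, 0, 0]
    - [0, 0, 1]
    - [0, 0, 1]
    - [0, 0, 0.5]
    - [0, 0, 0]
    - [0, 0, 0]
  gripper: [0.9, 0.65, 0.65, 0.65, 0.65, 0.65, 0.65, 0.65, 0.65]

```text
time: 5.15
ee_pos: [0.5259, 0.23, 0.0062]
ee_rot: [[-0.162, 0.987, -0.0], [0.987, 0.162, -0.0], [-0.0, -0.0, -1.0]]
ft_force: [-0.3, -0.5, 0.0]
width: 0.351
gripper_force: 0.0
```

Emit:
step_arm:
  rotation:
    - [0, 0, 0]
    - [0, 0, 0]
    - [0, 0, 0]
    - [0, 0, 0]
    - [0, 0, 0]
  offset:
    - [0, 0, 0.5]
    - [0, 0, 0.5]
    - [0, 0, 0.5]
    - [0, 0, 0]
    - [0, 0, 0]
  gripper: [0.65, 0.65, 0.65, 0.65, 0.65]

```text
time: 5.65
ee_pos: [0.5259, 0.23, -0.0087]
ee_rot: [[-0.162, 0.987, -0.0], [0.987, 0.162, -0.0], [-0.0, -0.0, -1.0]]
ft_force: [-0.3, 0.1, 0.1]
width: 0.346
gripper_force: 0.0
```

Emit:
step_arm:
  rotation:
    - [0, 0, 0]
    - [0, 0, 0]
    - [0, 0, 0]
    - [0, 0, 0]
    - [0, 0, 0]
    - [0, 0, 0]
  offset:
    - [0, 0, 0]
    - [0, 0, 0]
    - [0, 0, 0]
    - [0, 0, 0]
    - [0, 0, 0]
    - [0, 0, 0]
  gripper: [1, 1, 1, 1, 1, 1]
  grip_force: 40

```text
time: 6.25
ee_pos: [0.5261, 0.2301, -0.0084]
ee_rot: [[-0.162, 0.987, 0.0], [0.987, 0.162, 0.0], [0.0, 0.0, -1.0]]
ft_force: [-0.1, -0.7, 2.0]
width: 0.109
gripper_force: 40.0
```

Gripped at a width of 0.109, about 9.5 mm, which fits the hem, with 40 N on the pad. Next I'll lift, turn and carry it to a staging spot in front of the butt.

Emit:
step_arm:
  rotation:
    - [0, 0, 0]
    - [0, 0, 0]
    - [0, 0, 0]
    - [0, 0, 0]
    - [0, 0, 0]
    - [0, 0, 0]
    - [0, 0, 0]
    - [0, 0, 0]
    - [0, 0, -2.2]
    - [0, 0, -2.2]
    - [0, 0, 0]
  offset:
    - [0, 0, -0.5]
    - [0, 0, -1]
    - [0, 0, -1.5]
    - [0, 0, -1.5]
    - [0, 0, -1.5]
    - [0, 0, -1.5]
    - [0, 0, -1.5]
    - [0, 0, -1]
    - [0, 0, 0]
    - [0, 0, 0]
    - [0, 0, 0]
  gripper: [1, 1, 1, 1, 1, 1, 1, 1, 1, 1, 1]

```text
time: 7.35
ee_pos: [0.526, 0.23, 0.0918]
ee_rot: [[-0.237, 0.971, 0.0], [0.971, 0.237, -0.0], [-0.0, 0.0, -1.0]]
ft_force: [-0.1, 0.8, -1.3]
width: 0.108
gripper_force: 40.0
```

Emit:
step_arm:
  rotation:
    - [0, 0, 0]
    - [0, 0, 0]
    - [0, 0, 0]
    - [0, 0, 0]
    - [0, 0, 0]
    - [0, 0, 0]
    - [0, 0, 0]
    - [0, 0, 0]
    - [0, 0, 0]
    - [0, 0, 0]
    - [0, 0, 0]
    - [0, 0, 0]
    - [0, 0, 0]
    - [0, 0, 0]
    - [0, 0, 0]
    - [0, 0, 0]
    - [0, 0, 0]
  offset:
    - [-1.5, -0.7, 0]
    - [-2.7, -1.3, 0]
    - [-2.7, -1.3, 0]
    - [-2.7, -1.3, 0]
    - [-2.7, -1.3, 0]
    - [-2.7, -1.3, 0]
    - [-2.7, -1.3, 0]
    - [-2.7, -1.3, 0]
    - [-2.7, -1.3, 0]
    - [-2.7, -1.3, 0]
    - [-2.7, -1.3, 0]
    - [-2.7, -1.3, 0]
    - [-2.7, -1.3, 0]
    - [-2.7, -1.3, 0]
    - [-2.7, -1.3, 0]
    - [-1.5, -0.8, 0]
    - [0, 0, 0]
  gripper: [1, 1, 1, 1, 1, 1, 1, 1, 1, 1, 1, 1, 1, 1, 1, 1, 1]

```text
time: 9.05
ee_pos: [0.4295, -0.2161, 0.0915]
ee_rot: [[-0.231, 0.973, -0.0], [0.973, 0.231, -0.0], [-0.0, -0.0, -1.0]]
ft_force: [0.8, -0.3, -0.2]
width: 0.111
gripper_force: 40.0
```

```bash
python3 - <<'E'
from h import *
s=r.sense(); print(s["time"],s["ee_pos"],s["width"],np.degrees(np.arctan2(s["ee_rot"][1][1],s["ee_rot"][0][1])))
a=optics.get_image("scene")[150:250,130:255]; b=optics.get_image("side")[165:270,230:370]
cal=optics.calibration("wrist"); w=optics.get_image("wrist")
np.savez("w1.npz",w=w,pose=cal["pose"])
c=np.zeros((600,800,3),np.uint8); c[:320,:400]=cv2.resize(a,(400,320),interpolation=cv2.INTER_CUBIC);c[:300,400:]=cv2.resize(b,(400,300),interpolation=cv2.INTER_CUBIC);c[300:,400:]=cv2.resize(w,(400,300))
cv2.imwrite("pics/h.png",c[:,:,::-1])
E
```

```text
9.05 [ 0.42946917 -0.21610351  0.09149442] 0.11078569616221531 13.364095145931016
```

View pics/h.png

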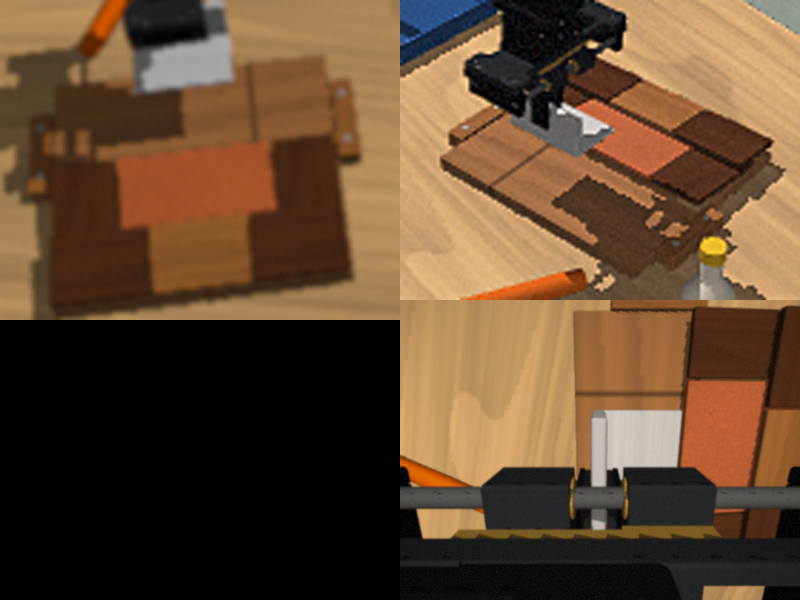

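The pictures show the strip held level over the bare board. The red shingle's butt is unobstructed, at crop (118,160)–(272,143) in the scene view and (688,378)–(684,512) in the wrist view. I'll measure it by colour.

```bash
python3 - <<'E'
from h import *
z=np.load("w1.npz"); cal=dict(optics.calibration("wrist")); cal["pose"]=z["pose"]
def red(im):
    i=im.astype(int); m=((i[...,0]>130)&(i[...,0]-i[...,1]>75)&(i[...,1]-i[...,2]<55)).astype(np.uint8)
    return m
sc=optics.get_image("scene"); s=r.sense()
for n,im,c,box in(("scene",sc,optics.calibration("scene"),(140,240,185,230)),("wrist",z["w"],cal,(330,512,0,300))):
    u0,u1,v0,v1=box; m=red(im)[v0:v1,u0:u1]
    k,l,st,ce=cv2.connectedComponentsWithStats(m); j=1+np.argmax(st[1:,4]); 
    cn=max(cv2.findContours((l==j).astype(np.uint8),0,1)[0],key=cv2.contourArea)
    q=cv2.approxPolyDP(cn,6 if n=="wrist" else 4,True)[:,0]+[u0,v0]; print(n,st[j],q.tolist())
    for p in q: print(np.round(at_z(n,p[0],p[1],.038,c),4))
# strip leading edge corners in wrist: bright leaf
    ex=np.array([s["ee_rot"][0][1],s["ee_rot"][1][1]]); 
print("lead mid pred",s["ee_pos"][:2]+.065*ex,"wrist px", proj("wrist",[*(s["ee_pos"][:2]+.065*ex+.05*np.array([-ex[1],ex[0]])),.109],cal),"seen",(682-400)*1.28,(410-300)*1.28)
E
```

```text
scene [ 28  10  47  25 912] [[212, 195], [168, 200], [169, 219], [214, 214]]
[ 0.5097 -0.1207  0.038 ]
[ 0.5426 -0.2637  0.038 ]
[ 0.6146 -0.2447  0.038 ]
[ 0.5829 -0.1027  0.038 ]
wrist [   30   104   108   134 11592] [[370, 104], [360, 212], [378, 213], [405, 237], [443, 237], [466, 105]]
[ 0.5054 -0.1191  0.038 ]
[ 0.5273 -0.2096  0.038 ]
[ 0.5433 -0.2067  0.038 ]
[ 0.5751 -0.2229  0.038 ]
[ 0.6089 -0.2148  0.038 ]
[ 0.5821 -0.1015  0.038 ]
lead mid pred [ 0.49443179 -0.19666823] wrist px [362.23699823 140.2010884 ] seen 360.96 140.8
```

Emit:
step_arm:
  rotation:
    - [0, 0, 0]
    - [0, 0, 0]
    - [0, 0, 0]
    - [0, 0, 0]
    - [0, 0, 0]
    - [0, 0, 0]
    - [0, 0, 0]
    - [0, 0, 0]
    - [0, 0, 0]
  offset:
    - [0.3, 0, 1.5]
    - [0, 0, 1.5]
    - [0, 0, 1.5]
    - [0, 0, 1.5]
    - [0, 0, 1.2]
    - [0, 0, 0.8]
    - [0, 0, 0.4]
    - [0, 0, 0]
    - [0, 0, 0]
  gripper: [1, 1, 1, 1, 1, 1, 1, 1, 1]

```text
time: 10.15
ee_pos: [0.4309, -0.2102, 0.0079]
ee_rot: [[-0.237, 0.972, 0.001], [0.972, 0.237, -0.0], [-0.0, 0.001, -1.0]]
ft_force: [-0.1, -0.0, -1.6]
width: 0.114
gripper_force: 40.0
```

Emit:
step_arm:
  rotation:
    - [0, 0, 0]
    - [0, 0, 0]
    - [0, 0, 0]
    - [0, 0, 0]
  offset:
    - [0, 0, 0.1]
    - [0, 0, 0.1]
    - [0, 0, 0]
    - [0, 0, 0]
  gripper: [1, 1, 1, 1]

```text
time: 10.55
ee_pos: [0.4306, -0.2101, 0.0055]
ee_rot: [[-0.237, 0.972, 0.0], [0.972, 0.237, 0.0], [-0.0, 0.0, -1.0]]
ft_force: [0.4, -0.4, -0.6]
width: 0.114
gripper_force: 40.0
```

Emit:
step_arm:
  rotation:
    - [0, 0, 0]
    - [0, 0, 0]
    - [0, 0, 0]
    - [0, 0, 0]
    - [0, 0, 0]
  offset:
    - [-0.4, 0, 0]
    - [0, 0, 0.1]
    - [0, 0, 0.1]
    - [0, 0, 0]
    - [0, 0, 0]
  gripper: [1, 1, 1, 1, 1]

```text
time: 11.05
ee_pos: [0.4318, -0.2147, 0.0045]
ee_rot: [[-0.236, 0.972, 0.001], [0.972, 0.236, -0.001], [-0.001, 0.001, -1.0]]
ft_force: [-4.4, 0.7, 12.1]
width: 0.113
gripper_force: 40.0
```

Contact came with 12 N at z 0.0045, as predicted. I'll lift 1.5 mm and slide in.

Emit:
step_arm:
  rotation:
    - [0, 0, 0]
    - [0, 0, 0]
    - [0, 0, 0]
    - [0, 0, 0]
    - [0, 0, 0]
    - [0, 0, 0]
    - [0, 0, 0]
    - [0, 0, 0]
    - [0, 0, 0]
    - [0, 0, 0]
  offset:
    - [0, 0, -0.2]
    - [0, 0.3, 0]
    - [0, 0.5, 0]
    - [0, 0.5, 0]
    - [0, 0.5, 0]
    - [0, 0.5, 0]
    - [0, 0.5, 0]
    - [0, 0.4, 0]
    - [0, 0.3, 0]
    - [0, 0, 0]
  gripper: [1, 1, 1, 1, 1, 1, 1, 1, 1, 1]

```text
time: 12.05
ee_pos: [0.4659, -0.2056, 0.0054]
ee_rot: [[-0.237, 0.971, 0.0], [0.971, 0.237, 0.0], [-0.0, 0.0, -1.0]]
ft_force: [-0.2, -0.2, -1.1]
width: 0.112
gripper_force: 40.0
```

```bash
python3 - <<'E'
from h import *
print(r.sense()["ee_pos"],r.sense()["ft_force"])
a=optics.get_image("scene")[160:240,135:245]; b=optics.get_image("side")[165:270,230:370]; w=optics.get_image("wrist")
c=np.zeros((600,800,3),np.uint8); c[:291,:400]=cv2.resize(a,(400,291),interpolation=cv2.INTER_CUBIC);c[:300,400:]=cv2.resize(b,(400,300),interpolation=cv2.INTER_CUBIC);c[300:,400:]=cv2.resize(w,(400,300))
cv2.imwrite("pics/i.png",c[:,:,::-1])
E
```

```text
[ 0.46585211 -0.20556877  0.00543094] [-0.24631774 -0.1857952  -1.07452597]
```

View pics/i.png

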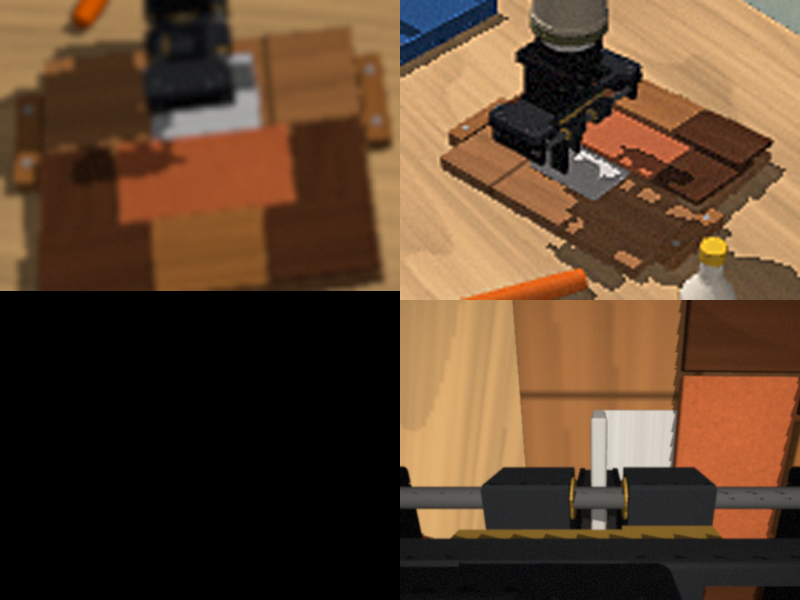

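The leaf has started under the butt by about 5 mm: the scene crop has the leaf at columns 152–262 and the red shingle at 116–294, so it is centred, and the wrist view agrees. It needs another 26 mm or so, then the press.

Emit:
step_arm:
  rotation:
    - [0, 0, 0]
    - [0, 0, 0]
    - [0, 0, 0]
    - [0, 0, 0]
    - [0, 0, 0]
    - [0, 0, 0]
    - [0, 0, 0]
    - [0, 0, 0]
  offset:
    - [0, 0.4, 0]
    - [0, 0.5, 0]
    - [0, 0.5, 0]
    - [0, 0.5, 0]
    - [0, 0.4, 0]
    - [0, 0.3, 0]
    - [0, 0, 0]
    - [0, 0, 0]
  gripper: [1, 1, 1, 1, 1, 1, 1, 1]

```text
time: 13.0
ee_pos: [0.4907, -0.1996, 0.0054]
ee_rot: [[-0.237, 0.972, -0.0], [0.972, 0.237, 0.0], [0.0, -0.0, -1.0]]
ft_force: [0.1, 0.0, -1.1]
width: 0.114
gripper_force: 40.0
```

Emit:
step_arm:
  rotation:
    - [0, 0, 0]
    - [0, 0, 0]
    - [0, 0, 0]
    - [0, 0, 0]
    - [0, 0, 0]
  offset:
    - [0, 0, 0.1]
    - [0, 0, 0.1]
    - [0, 0, 0.05]
    - [0, 0, 0]
    - [0, 0, 0]
  gripper: [1, 1, 1, 1, 1]

```text
time: 13.5
ee_pos: [0.4907, -0.1997, 0.0045]
ee_rot: [[-0.236, 0.972, 0.0], [0.972, 0.236, 0.0], [0.0, 0.0, -1.0]]
ft_force: [-8.1, 3.1, 18.0]
width: 0.113
gripper_force: 40.0
```

```bash
python3 - <<'E'
from h import *
print(r.sense()["ee_pos"],r.sense()["ft_force"])
a=optics.get_image("scene")[160:240,135:245]; b=optics.get_image("side")[185:250,260:350]; w=optics.get_image("wrist")
c=np.zeros((600,800,3),np.uint8); c[:291,:400]=cv2.resize(a,(400,291),interpolation=cv2.INTER_CUBIC);c[:289,400:]=cv2.resize(b,(400,289),interpolation=cv2.INTER_CUBIC);c[300:,400:]=cv2.resize(w,(400,300))
cv2.imwrite("pics/j.png",c[:,:,::-1])
E
```

```text
[ 0.49067728 -0.19968203  0.00452975] [-8.09752008  3.08124652 17.97175766]
```

View pics/j.png

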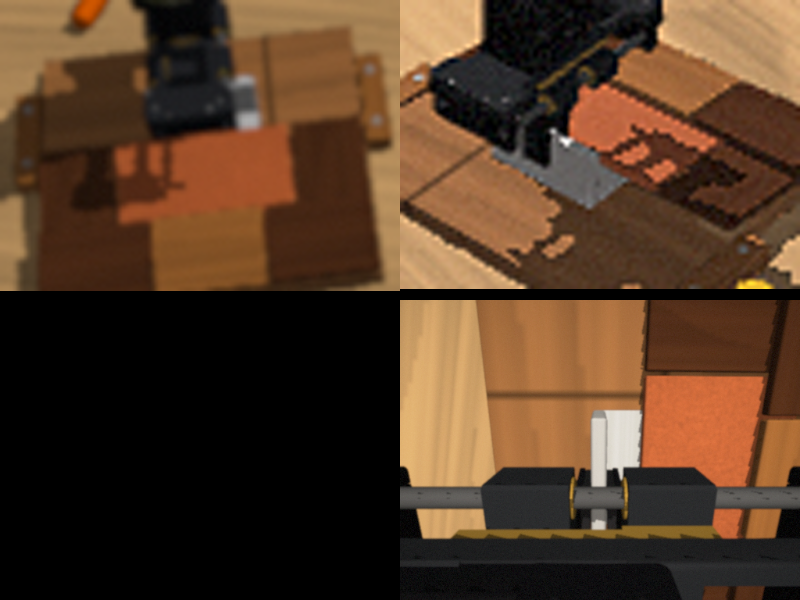

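The wrist view shows the visible leaf at columns 606–640, against about 70 when uncovered. About half is under the shingle, and the shingle lies flush with its neighbours. I'm handing in.

```bash
python3 -c "
from bench import r
print(r.job_done())"
```

```text
the job is handed in; nothing more can be done
None
```

I handed the job in with the aluminium strip about 30 mm (half its leaf) under the reddish shingle, square and centred, still gripped at 40 N and pressed on the board with about 18 N; no verdict came back.

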